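# Clear the kitchen scale, then put the measuring cup on it

### The job

Somebody left a spice jar standing on the pan of the kitchen scale. Take it off and stand it upright on the wooden board, in the free space on the half nearer the robot; then stand the tall steel cup upright in the middle of the scale's pan, ready for weighing. Set both down gently without dropping them or tipping them over.

Things in the scene. Friction and masses are not known exactly. Their poses are not given: they have to be found in the camera images.
- pan (a point): Centre of the round bare-metal pan of a black kitchen scale, on the pan's top face (32 mm above the counter). Pan 130 mm across, flat, without a rim; it does not move. The scale is fixed to the counter, its body 200 x 160 mm and 22 mm high, with a small display on the side towards the robot; the pan's centre lies 20 mm from the body's centre, away from the display. Axes: x away from the display, y to the left, z up.
- jar: The spice jar that stands on the scale's pan: a round amber glass jar with a paper band and a steel lid, 56 mm across, 90 mm high, about 0.25 kg. Origin at the centre of its underside, z up along its axis. It stands up to 18 mm off the pan's centre in x and in y. An identical jar, which stays where it is, stands on the wooden board.
- cup: The tall steel cup: a plain straight open cylinder, 60 mm across, 85 mm high, wall 3 mm, about 0.16 kg, empty, standing upright on the counter. Origin at the centre of its underside, z up along its axis. A low steel dish (72 mm across, 35 mm high), not wanted, stands on the same side of the counter, at least 110 mm away from it centre to centre.
- board: Wooden board lying on the counter, fixed: 220 mm along its x, 150 mm along its y, 12 mm thick. Origin at the centre of its underside, so its top is 12 mm higher. x runs roughly away from the robot, y to the left. The other jar (56 mm across, 90 mm high) stands on its far half, about 60 mm from the centre along +x; the half towards the robot (-x) is free. The board and the scale may be either way round on the counter: one left, the other ahead of the robot.

How it is judged:
By the outcome, as a careful person would: the job done as asked, in the order asked, and still so for the second after the job is handed in, with the robot touching nothing.
It also fails if it takes over 58 s, if anything falls off the work surface, if the arm or the gripper's body presses on something with over 40 N, if the wrist force passes 120 N, or if a joint passes its speed limit or range.

### The arm

A 6-joint arm with a two-finger parallel gripper is mounted at the origin on the work surface. World frame = base frame: x ahead of the robot, y to its left, z up, the work surface at z = 0. Lengths are in m, angles in rad, forces in N, time in s.
With the tool pointing down it reaches from about 0.3 to 0.775 m from the base axis. Payload 14.6 kg.
Tool frame: the origin (TCP) lies at the very end of the fingers, on their centre line; the grasp point (between the pads) lies 19 mm behind it; y points along the fingers, x is the direction in which the jaws open and shut, and the axes are right-handed (so a half turn about y gives the same grasp; the last joint's range is limited). The gripper opens to 94 mm and grips with 3 to 60 N. Pads are 16 mm wide; open, the fingers measure 119 mm over their backs; the gripper's body (75 mm by 177 mm) begins 78 mm behind the grasp point.
Start: joints at [1.261, 0.3, 1.521, -0, 1.321, -0.067], TCP at [0.132, 0.534, 0.205] pointing down, gripper open.
Joint ranges: [-3.03, 3.03], [-0.79, 2.21], [0.23, 2.52], [-1.04, 4.18], [0, 3.07], [-2.55, 2.55]. Speed limits (rad/s): [2.22, 2.22, 2.57, 3.14, 3.14, 3.14].

### API

Orientations are given as [roll, pitch, yaw] about the fixed x, y, z axes, in that order (R = Rz(yaw) Ry(pitch) Rx(roll)).
In Python, from station import * gives the robot as it stands.
- The arm moves only by the tool send_rows, never from a script. Its argument "series" is text: rows parted by semicolons, each of 7 numbers parted by spaces: the turn, a rotation vector about the tool's x, y, z in units of 5 degrees (1.0 is 5 degrees), then the shift along the tool's x, y, z in cm, then the opening, from -1 (shut) to 1 (fully open). A call has exactly 10 rows; each row is the pose to reach, as a shift and turn from the pose commanded when the call began, along the tool's axes at that moment; what a row does not reach only later rows make up. A row lasts 1/12 s, in which the tool goes at most 41.7 mm and 7.16 degrees, less where a joint would pass 70% of its speed; a pose out of reach is approached as far as the arm can. A call with a gripper value outside its range is refused whole. The fingers move at their own pace and stop on an object; "newtons" is the grip in N (left out, the last holds). Time passes only in rows, so rows that repeat a pose let the fingers close, or fill a call up. It gives the time, the measured TCP pose, the force and the opening at its end, in the units of the state.
- get_obs(): the state, without advancing time (a new reading comes with each control period).
- camera(name): name is "side" or "top" or "wrist"; returns the picture (480x640x3 uint8, red, green, blue); there is no depth.
- camera_info(name): a dict with "K" (3x3 intrinsics, pixels), "R" (3x3) and "t" (3): a world point X has camera coordinates R X + t; the wrist camera has in their place "mount" (4x4, takes a point from camera to tool coordinates, whose origin is the TCP and whose axes are the tool frame's). Camera axes: x right, y down, z forward; pixel columns grow to the right and rows downward; lengths in m; the calibration is good to about 2 mm. A picture is of the moment at which its call begins: read the wrist's pose just before it. camera_info takes no time and is no camera call.
- hand_in(): hands the job in, once; it reports no verdict.
The state is a dict: "time_s": time; "qpos": joint angles; "joint_vel": joint speeds; "tau": joint torques, N m; "ee_pos": TCP position; "eef_rot": TCP orientation; "force": force on the tool from outside, world axes, zero at the start; "moment": the same for the moment, N m; "grip_width": finger opening in m.
Only numpy, scipy, OpenCV 4.12 (cv2) and the standard library are available. Lean on these libraries where they do the work, as an engineer would, in place of code of your own. Each camera call takes 0.05 s, during which the arm holds its last target. There are 200 camera calls.

## Working session

There is one attempt and no reset: what is moved stays moved. The work goes in short steps, Python scripts to look and compute and a tool call to move; the robot and the scene stay as the last step left them, time stands still between calls to the robot, and variables do not carry over. Pictures are saved under pics/ and viewed, on a budget of 10 in all, crops included, one or two more only if the job needs it, and the job is handed in when it is done.

Besides the shell and the picture viewer there is one more tool, called after ">>>" as name(argument=value, ...) on one line, values as JSON. send_rows: Moves the arm, as the interface text tells. Its arguments: {"type":"object","properties":{"series":{"type":"string"},"newtons":{"type":"number"}},"required":["series"]}

```bash
mkdir -p pics; ls; python3 - <<'E'
from station import *
import cv2
o=get_obs();print(o)
for n in ("top","side"):
    cv2.imwrite(f"pics/{n}0.png",camera(n)[:,:,::-1])
for n in ("top","side","wrist"):print(n,camera_info(n))
E
```

```text
pics
{'time_s': 0.0, 'qpos': array([ 1.26141067e+00,  3.00462962e-01,  1.52156572e+00, -2.79701555e-05,
        1.32071177e+00, -6.65947136e-02]), 'joint_vel': array([-0.00035091, -0.00012417,  0.0007801 , -0.00051563, -0.00045271,
       -0.00120016]), 'tau': array([ 4.06135705e-04, -5.31802511e+01, -3.52748930e+01,  7.08709401e-02,
        2.43473472e-02, -9.91144498e-05]), 'ee_pos': array([0.1321547 , 0.53361871, 0.2048973 ]), 'eef_rot': array([-1.57074698e+00,  1.14706045e-03,  1.32801235e+00]), 'force': array([-0.5897618 , -0.56197271, -0.40133421]), 'moment': array([0.03646172, 0.0884181 , 0.02833288]), 'grip_width': 0.09380213395260252}
top {'K': array([[478.26281893,   0.        , 326.98115631],
       [  0.        , 478.26281893, 235.3834267 ],
       [  0.        ,   0.        ,   1.        ]]), 'R': array([[ 0.00640725, -0.99986393, -0.01520069],
       [-0.99311888, -0.00458499, -0.11702082],
       [ 0.11693521,  0.01584587, -0.99301312]]), 't': array([0.02245485, 0.54070177, 0.80746199])}
side {'K': array([[512.5541846 ,   0.        , 317.06921362],
       [  0.        , 512.5541846 , 233.93756059],
       [  0.        ,   0.        ,   1.        ]]), 'R': array([[ 0.9984762 , -0.05249177, -0.01702608],
       [-0.0455078 , -0.60871162, -0.79208535],
       [ 0.03121399,  0.79165319, -0.61017285]]), 't': array([-0.52412144,  0.06332956,  0.97035324])}
wrist {'K': array([[428.8781914 ,   0.        , 320.47288804],
       [  0.        , 428.8781914 , 235.72816714],
       [  0.        ,   0.        ,   1.        ]]), 'mount': array([[ 9.99999231e-01,  1.21804311e-03,  2.33599170e-04,
         4.53502548e-04],
       [ 8.43753783e-05, -2.54727219e-01,  9.67012946e-01,
        -1.78092023e-01],
       [ 1.23736752e-03, -9.67012182e-01, -2.54727126e-01,
         7.36853504e-02],
       [ 0.00000000e+00,  0.00000000e+00,  0.00000000e+00,
         1.00000000e+00]])}
```

View pics/top0.png

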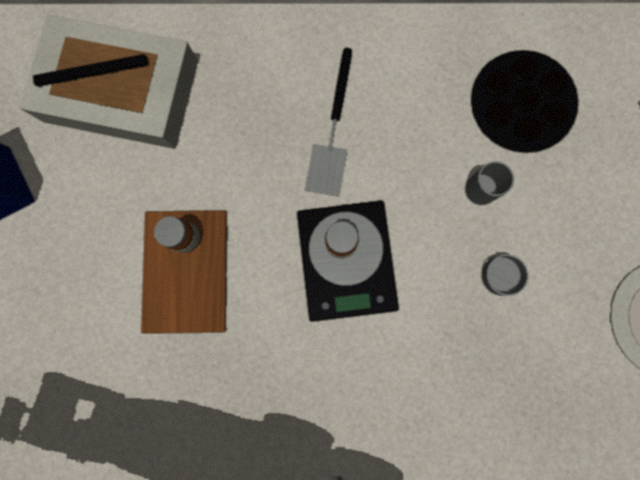

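View pics/side0.png

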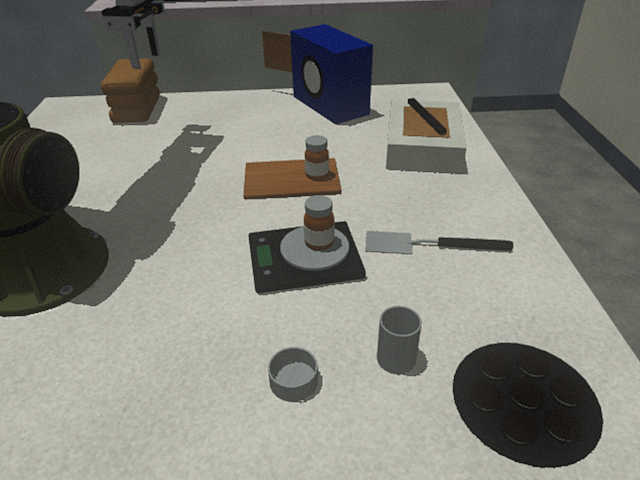

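The top view shows the board on the left (142–227, 210–333) with the fixed jar at (170,232). The scale is ahead, with the target jar's lid at (342,237). On the right are the tall cup (rim ~(495,178)) and the dish (504,274). I'll enlarge both views.

```bash
python3 - <<'E'
import cv2,numpy as np
t=cv2.imread("pics/top0.png");s=cv2.imread("pics/side0.png")
def c(im,x,y,w,h,k=4):
    r=cv2.resize(im[y:y+h,x:x+w],None,fx=k,fy=k,interpolation=cv2.INTER_CUBIC)
    for v in range(0,w,20): cv2.line(r,(v*k,0),(v*k,6),(0,0,255),1);cv2.putText(r,str(x+v),(v*k,16),0,.35,(0,0,255))
    for v in range(0,h,20): cv2.line(r,(0,v*k),(6,v*k),(0,0,255),1);cv2.putText(r,str(y+v),(8,v*k+4),0,.35,(0,0,255))
    return r
a=np.hstack([c(t,290,190,120,140),c(t,460,150,80,70)[0:280].copy() if 0 else cv2.copyMakeBorder(c(t,460,150,80,70),0,280,0,0,0)])
cv2.imwrite("pics/tc.png",a)
b=np.hstack([c(s,240,185,130,115),cv2.copyMakeBorder(c(s,370,300,60,80),0,140,0,0,0)])
cv2.imwrite("pics/sc.png",b);print(a.shape,b.shape)
E
```

```text
(560, 800, 3) (460, 760, 3)
```

View pics/tc.png

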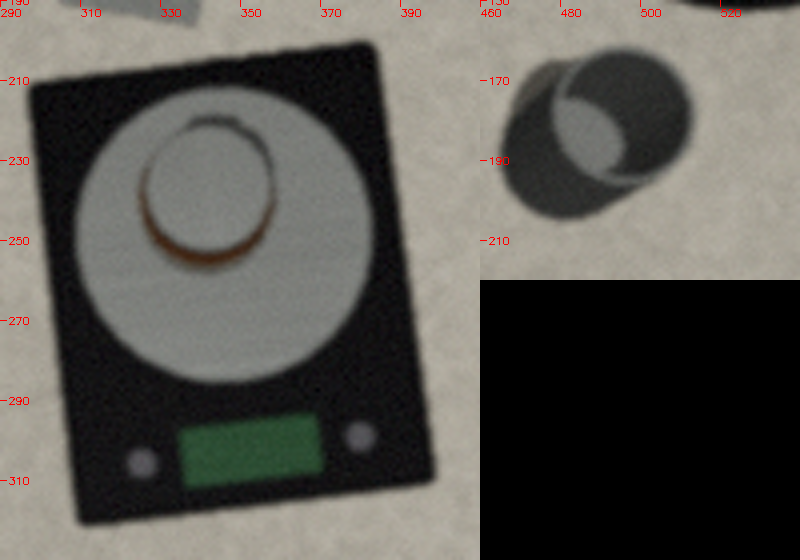

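View pics/sc.png

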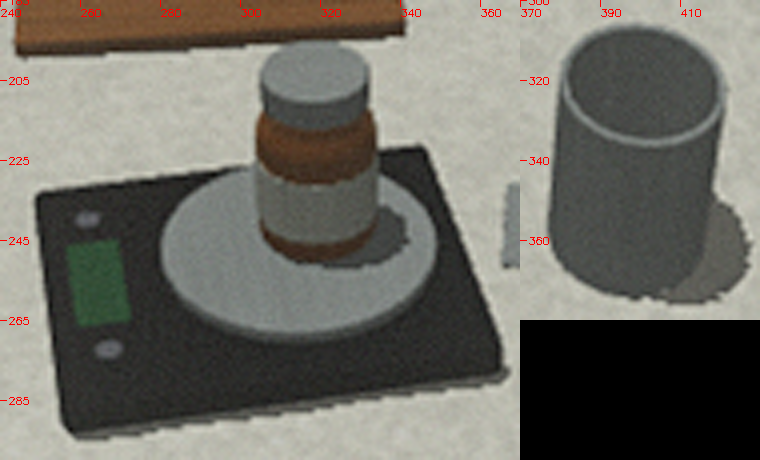

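The top crop puts the pan centre at (346,248.4), the jar lid centre at (342,236.8) and the cup rim centre at (495.8,179). In the side crop they are at (314.6,247.3), (318.6,202.9) and (400.9,321.2). Next I'll triangulate.

```bash
cat > h.py <<'E'
import numpy as np,cv2
from scipy.spatial.transform import Rotation as Ro
from station import *
def P(n):
    c=camera_info(n);return c["K"]@np.c_[c["R"],c["t"]]
def tri(a,b,n1="top",n2="side"):
    X=cv2.triangulatePoints(P(n1),P(n2),np.array(a,float).reshape(2,1),np.array(b,float).reshape(2,1));return (X[:3]/X[3]).ravel()
def onz(n,uv,z):
    c=camera_info(n);C=-c["R"].T@c["t"];d=c["R"].T@np.linalg.inv(c["K"])@[*uv,1]
    return C+d*(z-C[2])/d[2]
def proj(n,X):
    p=P(n)@[*X,1];return p[:2]/p[2]
def pose():
    o=get_obs();return np.array(o["ee_pos"]),Ro.from_euler("xyz",o["eef_rot"]).as_matrix()
E
python3 - <<'E'
from h import *
np.set_printoptions(precision=4,suppress=True)
for n,a,b,z in (("pan",(346,248.4),(314.6,247.3),.032),("jar",(342,236.8),(318.6,202.9),.122),("cup",(495.8,179),(400.9,321.2),.085)):
    print(n,tri(a,b),onz("top",a,z),onz("side",b,z))
for p in ((146,211),(227,210),(226,333),(142,333)):print("board",onz("top",p,.012))
print("dish",onz("top",(504,274),.035))
for p in ((244,163),(336,159),(341,190)):print("board s",onz("side",p,.012))
print("jar2",onz("top",(170,232),.102),onz("side",(316,142),.102))
print(pose())
E
```

```text
pan [ 0.5194 -0.0081  0.0244] [ 0.5178 -0.008   0.032 ] [ 0.52   -0.0173  0.032 ]
jar [0.529  0.0005 0.119 ] [0.5278 0.0005 0.122 ] [ 0.5295 -0.0038  0.122 ]
cup [ 0.6323 -0.256   0.0813] [ 0.6297 -0.2546  0.085 ] [ 0.6329 -0.259   0.085 ]
board [0.586  0.3552 0.012 ]
board [0.5884 0.2075 0.012 ]
board [0.3691 0.2024 0.012 ]
board [0.3679 0.3512 0.012 ]
dish [ 0.4746 -0.28    0.035 ]
board s [0.3652 0.3447 0.012 ]
board s [0.5897 0.3458 0.012 ]
board s [0.5894 0.2055 0.012 ]
jar2 [0.5367 0.2782 0.102 ] [0.5383 0.2656 0.102 ]
(array([0.1322, 0.5336, 0.2049]), array([[ 0.2405, -0.0003, -0.9707],
       [ 0.9707, -0.001 ,  0.2405],
       [-0.001 , -1.    ,  0.0001]]))
```

```bash
cat >> h.py <<'E'
def shift(X,p=None):
    q,R=pose();return 100*R.T@(np.array(X)-(q if p is None else np.array(p)))
E
python3 -c "
from h import *
print(shift([.529,-.001,.235]))"
```

```text
[-42.35716355  -2.96642734 -51.37228738]
```

>>> send_rows(series="0 0 0 -0.85 -0.06 -1.03 1;0 0 0 -2.54 -0.18 -3.08 1;0 0 0 -4.66 -0.33 -5.65 1;0 0 0 -7.2 -0.5 -8.73 1;0 0 0 -9.74 -0.68 -11.8 1;0 0 0 -12.28 -0.86 -14.9 1;0 0 0 -14.8 -1.04 -18 1;0 0 0 -17.4 -1.2 -21.1 1;0 0 0 -19.7 -1.4 -23.85 1;0 0 0 -21.2 -1.5 -25.7 1")

```text
time_s: 0.93
ee_pos: [0.3318, 0.2632, 0.2207]
eef_rot: [-1.571, 0.0, 1.326]
force: [-0.4, 0.4, 0.3]
grip_width: 0.0941
```

>>> send_rows(series="0 0 0 -1.7 -0.1 -2.1 1;0 0 0 -4.2 -0.3 -5.1 1;0 0 0 -6.8 -0.5 -8.2 1;0 0 0 -9.3 -0.7 -11.3 1;0 0 0 -11.8 -0.85 -14.3 1;0 0 0 -14.4 -1 -17.4 1;0 0 0 -16.9 -1.2 -20.5 1;0 0 0 -19 -1.35 -23.1 1;0 0 0 -20.5 -1.45 -24.9 1;0 0 0 -21.2 -1.5 -25.7 1")

```text
time_s: 1.77
ee_pos: [0.5298, -0.0042, 0.235]
eef_rot: [-1.57, 0.0, 1.325]
force: [0.6, -0.3, -0.1]
grip_width: 0.0942
```

```bash
cat >> h.py <<'E'
def wonz(uv,z,p,R):
    c=camera_info("wrist");M=c["mount"];C=p+R@M[:3,3];d=R@M[:3,:3]@np.linalg.inv(c["K"])@[*uv,1]
    return C+d*(z-C[2])/d[2]
E
python3 -c "
from h import *
o=get_obs();p,R=pose();print(o['time_s'],p,o['eef_rot'],o['joint_vel'],o['qpos'])
cv2.imwrite('pics/w1.png',camera('wrist')[:,:,::-1])"
```

```text
1.7667 [ 0.52984881 -0.00424102  0.23503171] [-1.57025634e+00  4.09652606e-04  1.32545905e+00] [-0.13985852  0.13250201 -0.17057684  0.0069214   0.04667922 -0.14684502] [-7.69727358e-02  2.33346486e-01  1.53570201e+00 -3.19596215e-04
  1.37314517e+00 -1.40236883e+00]
```

View pics/w1.png

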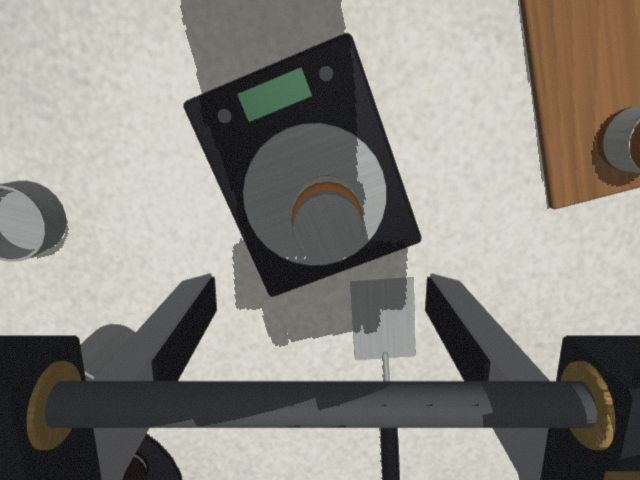

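The wrist view shows the jar under the gripper with its lid at about (328,220). The pan centre is near (315,195), and the open fingers will straddle the jar. The lid has low contrast, so I'll enlarge it now the arm has settled.

```bash
cat >> h.py <<'E'
def wproj(X,p,R):
    c=camera_info("wrist");M=c["mount"];x=M[:3,:3].T@(R.T@(np.array(X)-p)-M[:3,3]);u=c["K"]@x;return u[:2]/u[2]
E
python3 -c "
from h import *
p,R=pose();im=camera('wrist')[:,:,::-1];p,R=pose();print(p)
c=im[110:280,230:400]
c=cv2.resize(c,None,fx=3.5,fy=3.5,interpolation=cv2.INTER_CUBIC)
c=cv2.convertScaleAbs(c,alpha=1.9,beta=-40)
for v in range(0,170,20):
  cv2.putText(c,str(230+v),(int(v*3.5),10),0,.4,(0,0,255));cv2.putText(c,str(110+v),(0,int(v*3.5)),0,.4,(0,0,255))
cv2.imwrite('pics/w2.png',c)
for X in ([.529,-.001,.12],[.519,-.01,.032]):print(wproj(X,p,R))
"
```

```text
[ 0.529113   -0.00249822  0.23498511]
[321.79206566 230.39057037]
[309.12713118 198.56029197]
```

View pics/w2.png

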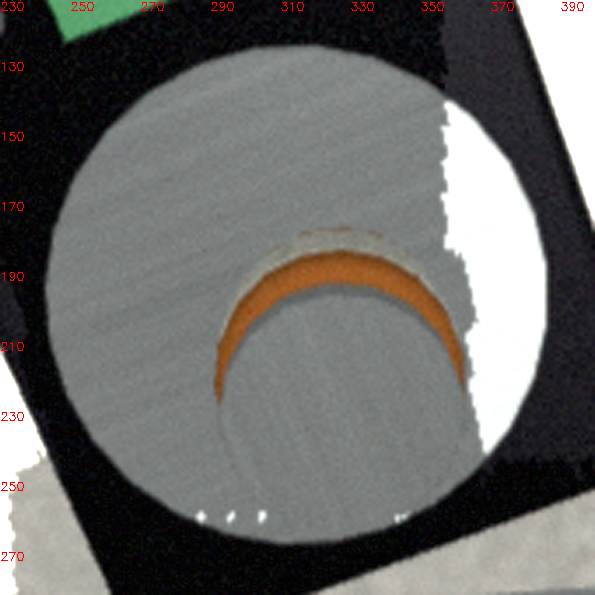

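The crop gives the pan centre at (314.6,193.9) and the lid centre at about (327.8,228.5).

```bash
python3 -c "
from h import *
p,R=pose();j=wonz((327.8,228.5),.12,p,R);n=wonz((314.6,193.9),.032,p,R);print(j,n)
print(onz('top',(342,236.8),.122)[:2]-onz('top',(346,248.4),.032)[:2],onz('side',(318.6,202.9),.122)[:2]-onz('side',(314.6,247.3),.032)[:2])
print(shift([.529,-.003,.053]), R)"
```

```text
[0.5286885  0.00343167 0.12      ] [ 0.51609304 -0.0041964   0.032     ]
[0.01003862 0.00845573] [0.00956285 0.01347151]
[-4.79973548e-02  1.81985128e+01 -1.69257786e-02] [[ 2.42342141e-01 -8.84112097e-04 -9.70190448e-01]
 [ 9.70190832e-01  2.69341388e-05  2.42342212e-01]
 [-1.88126437e-04 -9.99999609e-01  8.64284728e-04]]
```

>>> send_rows(series="0 0 0 0.2 1 0.1 1;0 0 0 0.3 3 0.1 1;0 0 0 0.3 5.5 0.1 1;0 0 0 0.3 8 0.1 1;0 0 0 0.3 10.5 0.1 1;0 0 0 0.3 13 0.1 1;0 0 0 0.3 15.5 0.1 1;0 0 0 0.3 17.2 0.1 1;0 0 0 0.3 18.2 0.1 1;0 0 0 0.3 18.2 0.1 1")

```text
time_s: 2.7
ee_pos: [0.5273, 0.0031, 0.0515]
eef_rot: [-1.568, 0.001, 1.329]
force: [0.1, 0.2, -1.3]
grip_width: 0.094
```

>>> send_rows(series="0 0 0 0 0 0 0.4;0 0 0 0 0 0 0.3;0 0 0 0 0 0 0.2;0 0 0 0 0 0 0.1;0 0 0 0 0 0 0;0 0 0 0 0 0 -0.1;0 0 0 0 0 0 -0.2;0 0 0 0 0 0 -0.3;0 0 0 0 0 0 -0.3;0 0 0 0 0 0 -0.3", newtons=20)

```text
time_s: 3.53
ee_pos: [0.5291, 0.0017, 0.0538]
eef_rot: [-1.571, 0.0, 1.328]
force: [-2.1, -1.8, 5.8]
grip_width: 0.0557
```

>>> send_rows(series="0 0 0 0 -0.3 0 -0.4;0 0 0 0 -1 0 -0.4;0 0 0 0 -2 0 -0.4;0 0 0 0 -3.5 0 -0.4;0 0 0 0 -5.5 0 -0.4;0 0 0 0 -7.5 0 -0.4;0 0 0 0 -9.2 0 -0.4;0 0 0 0 -10.2 0 -0.4;0 0 0 0 -10.8 0 -0.4;0 0 0 0 -11 0 -0.4")

```text
time_s: 4.37
ee_pos: [0.5291, 0.0019, 0.1643]
eef_rot: [-1.572, -0.0, 1.328]
force: [0.2, 0.1, -2.8]
grip_width: 0.0561
```

>>> send_rows(series="0 0 0 0.7 0 0.5 -0.4;0 0 0 2.4 0 1.7 -0.4;0 0 0 4.9 0 3.4 -0.4;0 0 0 7.8 0 5.5 -0.4;0 0 0 11.2 0 7.9 -0.4;0 0 0 14.6 0 10.2 -0.4;0 0 0 18 0 12.6 -0.4;0 0 0 21 0 14.7 -0.4;0 0 0 23.2 0 16.3 -0.4;0 0 0 24.3 0 17 -0.4")

```text
time_s: 5.2
ee_pos: [0.4199, 0.2814, 0.1624]
eef_rot: [-1.569, 0.001, 1.331]
force: [0.3, 0.5, -2.2]
grip_width: 0.0559
```

```bash
python3 -c "
from h import *
camera('wrist');o=get_obs();p,R=pose();print(p,o['force'],o['grip_width'])
for n in ('wrist','side','top'):cv2.imwrite('pics/a_%s.png'%n,camera(n)[:,:,::-1])
a=cv2.imread('pics/a_wrist.png');b=cv2.imread('pics/a_side.png')[100:330,200:430]
cv2.imwrite('pics/a.png',np.hstack([cv2.resize(a,(440,330)),cv2.resize(b,(330,330))]))
c=[.42,.279,.012]
print(wproj(c,p,R))"
```

```text
[0.4199326  0.28204281 0.16237008] [-0.98060328  1.17702777 -3.17205865] 0.05571827298940818
[316.18940826 221.20995715]
```

View pics/a.png

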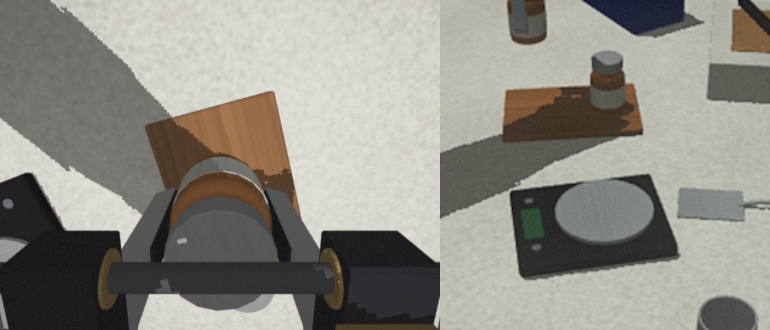

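The jar hangs upright between the pads over the free half of the board. The wrist view shows the board's near corners at about (212,182) and (398,134). I'll compute the board position from those before lowering, and get a better fix on the now unobstructed pan.

```bash
python3 -c "
from h import *
p,R=pose();print(p)
for uv in ((212,182),(398,134)):print(wonz(uv,.012,p,R))
for n in ('top','side'):
  im=cv2.imread('pics/a_%s.png'%n);u0,v0=map(int,proj(n,[.518,-.008,.032]))
  g=cv2.cvtColor(im,6);m=((g>85)*255).astype(np.uint8)
  k,l,s,c=cv2.connectedComponentsWithStats(m,connectivity=4);i=l[v0,u0];
  cs,_=cv2.findContours((l==i).astype(np.uint8),0,1);e=cv2.fitEllipse(cs[0]);print(n,s[i],e,onz(n,e[0],.032))
"
```

```text
[0.421858   0.27843853 0.16262498]
[0.3730862  0.20502584 0.012     ]
[0.37189696 0.35060515 0.012     ]
top [ 309  212   74   74 4276] ((345.5546569824219, 248.27474975585938), (72.53252410888672, 73.25191497802734), 100.82649993896484) [ 0.51801671 -0.0071855   0.032     ]
side [     0     82    640    398 194927] ((329.484130859375, 299.6599426269531), (435.34881591796875, 708.717529296875), 90.07608032226562) [ 0.53776634 -0.15567285  0.032     ]
```

>>> send_rows(series="0 0 0 0 0.6 0 -0.4;0 0 0 0 2 0 -0.4;0 0 0 0 4 0 -0.4;0 0 0 0 6.2 0 -0.4;0 0 0 0 8.4 0 -0.4;0 0 0 0 10.2 0 -0.4;0 0 0 0 11.4 0 -0.4;0 0 0 0 12.1 0 -0.4;0 0 0 0 12.4 0 -0.4;0 0 0 0 12.4 0 -0.4")

```text
time_s: 6.23
ee_pos: [0.4224, 0.2781, 0.0391]
eef_rot: [-1.57, 0.0, 1.327]
force: [-0.5, 0.9, -3.1]
grip_width: 0.056
```

>>> send_rows(series="0 0 0 0 0.05 0 -0.4;0 0 0 0 0.1 0 -0.4;0 0 0 0 0.15 0 -0.4;0 0 0 0 0.2 0 -0.4;0 0 0 0 0.25 0 -0.4;0 0 0 0 0.3 0 -0.4;0 0 0 0 0.35 0 -0.4;0 0 0 0 0.4 0 -0.4;0 0 0 0 0.4 0 -0.4;0 0 0 0 0.4 0 -0.4")

```text
time_s: 7.07
ee_pos: [0.4224, 0.2786, 0.0354]
eef_rot: [-1.571, 0.0, 1.328]
force: [0.6, -0.2, -2.3]
grip_width: 0.0561
```

Still hanging (−2.3 N). I'll go on in 0.3 mm steps.

>>> send_rows(series="0 0 0 0 0.03 0 -0.4;0 0 0 0 0.06 0 -0.4;0 0 0 0 0.09 0 -0.4;0 0 0 0 0.12 0 -0.4;0 0 0 0 0.15 0 -0.4;0 0 0 0 0.15 0 -0.4;0 0 0 0 0.15 0 -0.4;0 0 0 0 0.15 0 -0.4;0 0 0 0 0.15 0 -0.4;0 0 0 0 0.15 0 -0.4")

```text
time_s: 7.9
ee_pos: [0.4224, 0.2786, 0.034]
eef_rot: [-1.571, -0.0, 1.328]
force: [0.8, -0.4, -2.7]
grip_width: 0.0561
```

>>> send_rows(series="0 0 0 0 0.03 0 -0.4;0 0 0 0 0.06 0 -0.4;0 0 0 0 0.09 0 -0.4;0 0 0 0 0.12 0 -0.4;0 0 0 0 0.12 0 -0.4;0 0 0 0 0.12 0 -0.4;0 0 0 0 0.12 0 -0.4;0 0 0 0 0.12 0 -0.4;0 0 0 0 0.12 0 -0.4;0 0 0 0 0.12 0 -0.4")

```text
time_s: 8.73
ee_pos: [0.4225, 0.2787, 0.0338]
eef_rot: [-1.571, -0.0, 1.328]
force: [-5.4, -3.5, 13.1]
grip_width: 0.0557
```

>>> send_rows(series="0 0 0 0 -0.08 0 -0.4;0 0 0 0 -0.08 0 -0.4;0 0 0 0 -0.08 0 0.2;0 0 0 0 -0.08 0 0.25;0 0 0 0 -0.08 0 0.3;0 0 0 0 -0.08 0 0.4;0 0 0 0 -0.08 0 0.5;0 0 0 0 -0.08 0 0.7;0 0 0 0 -0.08 0 0.8;0 0 0 0 -0.08 0 0.8")

```text
time_s: 9.57
ee_pos: [0.4224, 0.2786, 0.0335]
eef_rot: [-1.571, 0.0, 1.328]
force: [0.1, 0.5, -0.7]
grip_width: 0.0839
```

>>> send_rows(series="0 0 0 0 -0.8 0 0.8;0 0 0 0 -2.5 0 0.8;0 0 0 0 -4.5 0 0.8;0 0 0 0 -7 0 0.8;0 0 0 0 -9.5 0 0.8;0 0 0 0 -12 0 1;0 0 0 0 -14.5 0 1;0 0 0 0 -16.5 0 1;0 0 0 0 -17.7 0 1;0 0 0 0 -18 0 1")

```text
time_s: 10.4
ee_pos: [0.4229, 0.2789, 0.2164]
eef_rot: [-1.574, -0.003, 1.328]
force: [0.7, 0.2, -0.1]
grip_width: 0.0943
```

```bash
python3 -c "
from h import *
o=get_obs();p,R=pose();print(p,R)
for n in ('side','top'):cv2.imwrite('pics/b_%s.png'%n,camera(n)[:,:,::-1])
# cup hover: TCP over cup, z .2
print(shift([.631,-.253,.215]))
a=cv2.imread('pics/b_side.png')[110:300,230:370];b=cv2.imread('pics/b_top.png')[190:350,120:260]
cv2.imwrite('pics/b.png',np.hstack([cv2.resize(a,(380,500),interpolation=2),cv2.resize(b,(400,500),interpolation=2)]))"
```

```text
[0.42293001 0.2789294  0.21639563] [[ 0.24035065  0.00346564 -0.97067994]
 [ 0.9706824   0.0019157   0.2403581 ]
 [ 0.00269253 -0.99999216 -0.0029036 ]]
[-46.5887643   -0.10691894 -33.02931454]
```

View pics/b.png

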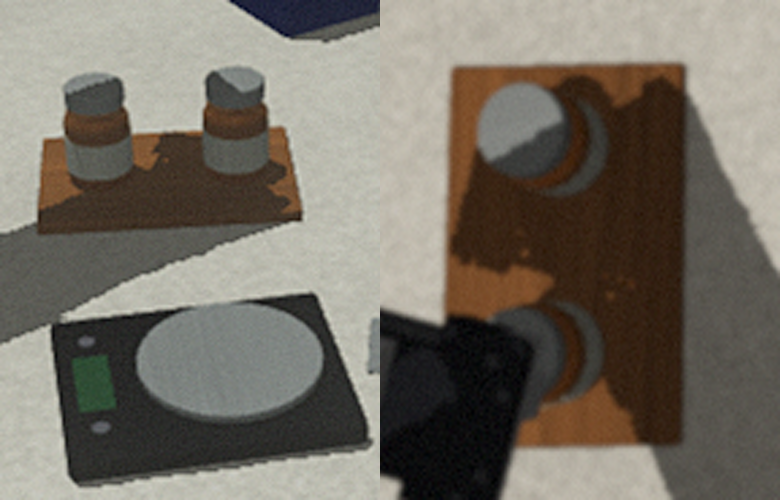

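The jar stands upright on the near half of the board, clear of the other jar. Next I go over to the cup.

>>> send_rows(series="0 0 0 -0.8 0 -0.6 1;0 0 0 -2.5 0 -1.8 1;0 0 0 -4.9 0 -3.5 1;0 0 0 -7.5 0 -5.3 1;0 0 0 -10.2 0 -7.2 1;0 0 0 -12.9 0 -9.1 1;0 0 0 -15.6 0 -11 1;0 0 0 -18.3 0 -13 1;0 0 0 -21 0 -14.9 1;0 0 0 -23.3 0 -16.5 1")

```text
time_s: 11.33
ee_pos: [0.5265, 0.01, 0.2123]
eef_rot: [-1.569, 0.001, 1.327]
force: [0.4, 0.1, 1.1]
grip_width: 0.0941
```

>>> send_rows(series="0 0 0 -2.7 0 -1.9 1;0 0 0 -5.4 0 -3.8 1;0 0 0 -8.1 0 -5.7 1;0 0 0 -10.8 0 -7.7 1;0 0 0 -13.5 0 -9.6 1;0 0 0 -16.2 0 -11.5 1;0 0 0 -18.9 0 -13.4 1;0 0 0 -21.3 0 -15.1 1;0 0 0 -22.8 0 -16.2 1;0 0 0 -23.3 0 -16.5 1")

```text
time_s: 12.17
ee_pos: [0.6301, -0.2562, 0.2113]
eef_rot: [-1.568, -0.0, 1.326]
force: [0.1, 1.2, -0.4]
grip_width: 0.0942
```

```bash
python3 -c "
from h import *
camera('wrist');camera('wrist');p,R=pose();im=camera('wrist')[:,:,::-1];print(p,get_obs()['qpos'])
c=cv2.resize(im[100:340,160:480],None,fx=2.4,fy=2.4,interpolation=2);c=cv2.convertScaleAbs(c,alpha=1.5)
for v in range(0,320,40):
  cv2.putText(c,str(160+v),(int(v*2.4),10),0,.4,(0,0,255));cv2.putText(c,str(100+v),(0,int(v*2.4)),0,.4,(0,0,255))
cv2.imwrite('pics/c.png',c);print(wproj([.631,-.253,.085],p,R))"
```

```text
[ 0.63004022 -0.2538916   0.21198444] [-4.35597928e-01  5.95578730e-01  1.08388388e+00  1.16087212e-04
  1.46376528e+00 -1.76329922e+00]
[321.18949192 228.21776113]
```

View pics/c.png

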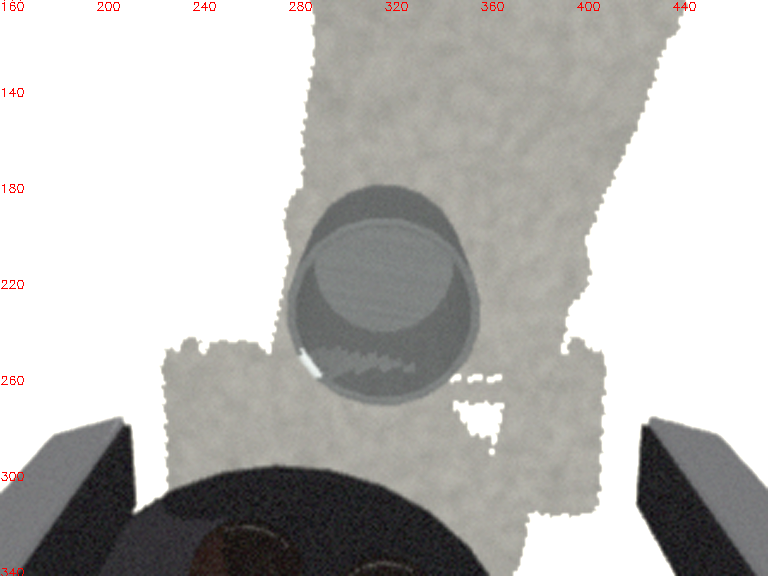

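The rim centre is at (320,230), 2 px from the prediction, which puts the cup at about (0.632,−0.2535). I'll descend and grip.

>>> send_rows(series="0 0 0 0.1 1 -0.2 1;0 0 0 0.1 3 -0.2 1;0 0 0 0.1 5.5 -0.2 1;0 0 0 0.1 8 -0.2 1;0 0 0 0.1 10.5 -0.2 1;0 0 0 0.1 13 -0.2 1;0 0 0 0.1 15.3 -0.2 1;0 0 0 0.1 17 -0.2 1;0 0 0 0.1 17.9 -0.2 1;0 0 0 0.1 17.9 -0.2 1")

```text
time_s: 13.15
ee_pos: [0.6319, -0.2511, 0.0323]
eef_rot: [-1.567, -0.001, 1.329]
force: [0.3, -0.7, -0.7]
grip_width: 0.0939
```

>>> send_rows(series="0 0 0 0 0 0 0.5;0 0 0 0 0 0 0.4;0 0 0 0 0 0 0.3;0 0 0 0 0 0 0.2;0 0 0 0 0 0 0.1;0 0 0 0 0 0 0;0 0 0 0 0 0 -0.1;0 0 0 0 0 0 -0.2;0 0 0 0 0 0 -0.2;0 0 0 0 0 0 -0.2", newtons=20)

```text
time_s: 13.98
ee_pos: [0.6332, -0.2531, 0.0354]
eef_rot: [-1.572, 0.001, 1.328]
force: [-0.4, -3.6, 6.1]
grip_width: 0.0602
```

>>> send_rows(series="0 0 0 0 -0.3 0 -0.3;0 0 0 0 -1 0 -0.3;0 0 0 0 -2 0 -0.3;0 0 0 0 -3.5 0 -0.3;0 0 0 0 -5.5 0 -0.3;0 0 0 0 -7.5 0 -0.3;0 0 0 0 -9.2 0 -0.3;0 0 0 0 -10.2 0 -0.3;0 0 0 0 -10.8 0 -0.3;0 0 0 0 -11 0 -0.3")

```text
time_s: 14.82
ee_pos: [0.633, -0.2526, 0.1455]
eef_rot: [-1.572, 0.0, 1.328]
force: [0.1, -0.3, -2.6]
grip_width: 0.06
```

>>> send_rows(series="0 0 0 0.6 0 0.5 -0.3;0 0 0 2.1 0 1.7 -0.3;0 0 0 4.2 0 3.4 -0.3;0 0 0 6.8 0 5.5 -0.3;0 0 0 9.7 0 7.9 -0.3;0 0 0 12.7 0 10.3 -0.3;0 0 0 15.7 0 12.7 -0.3;0 0 0 18.3 0 14.8 -0.3;0 0 0 20.2 0 16.3 -0.3;0 0 0 21.2 0 17.1 -0.3")

```text
time_s: 15.65
ee_pos: [0.5159, -0.0031, 0.1437]
eef_rot: [-1.569, -0.0, 1.33]
force: [-0.3, 0.4, -1.2]
grip_width: 0.0602
```

>>> send_rows(series="0 0 0 0 0.5 0 -0.3;0 0 0 0 1 0 -0.3;0 0 0 0 1.6 0 -0.3;0 0 0 0 2.2 0 -0.3;0 0 0 0 2.8 0 -0.3;0 0 0 0 3.4 0 -0.3;0 0 0 0 3.8 0 -0.3;0 0 0 0 4 0 -0.3;0 0 0 0 4 0 -0.3;0 0 0 0 4 0 -0.3")

```text
time_s: 16.48
ee_pos: [0.5179, -0.0057, 0.1046]
eef_rot: [-1.571, -0.0, 1.328]
force: [-0.1, 0.1, -1.7]
grip_width: 0.0604
```

```bash
python3 -c "
from h import *
o=get_obs();p,R=pose();print(p,o['force'])
w=camera('wrist')[:,:,::-1];s=camera('side')[:,:,::-1]
a=cv2.resize(w[20:340,200:440],(450,600),interpolation=2);b=cv2.resize(s[180:300,240:310+0] if 0 else s[180:300,250:380],(350,323),interpolation=2)
b=cv2.copyMakeBorder(b,0,277,0,0,0)
cv2.imwrite('pics/d.png',cv2.convertScaleAbs(np.hstack([a,b]),alpha=1.5))
"
```

```text
[ 0.51791508 -0.00570335  0.10461877] [-0.10090523  0.08139037 -1.71925886]
```

View pics/d.png

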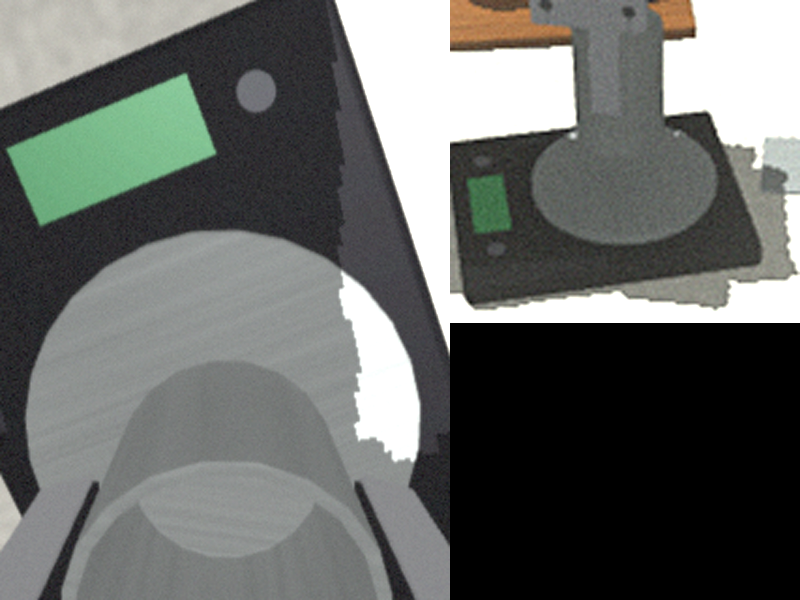

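The cup is held upright above the pan. In the wrist view the pan edges are at u=213.9 and u=424 and its near edge at v=142.7. The cup's rim and base centre are at u≈321. I'll compare those with projections.

```bash
python3 -c "
from h import *
from scipy.optimize import least_squares as ls
p,R=pose();print(p);t=np.linspace(0,6.283,361)
def ext(x,y,z,r):
  q=np.array([wproj([x+r*np.cos(a),y+r*np.sin(a),z],p,R) for a in t]);return np.array([q[:,0].min(),q[:,0].max(),q[:,1].min()])
f=ls(lambda v:ext(v[0],v[1],.032,.065)-[213.9,424,142.7],[.518,-.006],diff_step=1e-3);print('pan',f.x,f.fun)
zb=p[2]-.035
f=ls(lambda v:ext(v[0],v[1],zb+.085,.03)[:2].mean()*np.ones(2)*[1,0]+[0,ext(v[0],v[1],zb,.03)[2]]-[321,212],[.518,-.006],diff_step=1e-3);print('cup',f.x,f.fun)"
```

```text
[ 0.51802523 -0.00568032  0.10488818]Traceback (most recent call last):
  File "<string>", line 7, in <module>
    f=ls(lambda v:ext(v[0],v[1],.032,.065)-[213.9,424,142.7],[.518,-.006],diff_step=1e-3);print('pan',f.x,f.fun)
    return func(*args, **kwargs)
    result = trf(vector_fun.fun, vector_fun.jac, x0, f0, J0, lb, ub, ftol, xtol,
                 gtol, max_nfev, x_scale, loss_function, tr_solver,
                 tr_options.copy(), verbose, callback=callback_wrapped)
    return trf_no_bounds(
        fun, jac, x0, f0, J0, ftol, xtol, gtol, max_nfev, x_scale,
        loss_function, tr_solver, tr_options, verbose, callback=callback)
    J = jac(x)
    self._update_jac()
    ~~~~~~~~~~~~~~~~^^
    self.J = self.jac_wrapped(xp_copy(self.x), f0=self.f)
             ~~~~~~~~~~~~~~~~^^^^^^^^^^^^^^^^^^^^^^^^^^^^
    J, dct = approx_derivative(
             ~~~~~~~~~~~~~~~~~^
        self.fun,
        ^^^^^^^^^
    ...<2 lines>...
        **self.finite_diff_options,
        ^^^^^^^^^^^^^^^^^^^^^^^^^^^
    )
    ^
    J, _nfev = _dense_difference(fun_wrapped, x0, f0, h,
               ~~
[... 510 characters left out ...]
lf.f(x, *self.args, **self.kwargs)
           ~~~~~~^^^^^^^^^^^^^^^^^^^^^^^^^^^^^^
  File "<string>", line 7, in <lambda>
    f=ls(lambda v:ext(v[0],v[1],.032,.065)-[213.9,424,142.7],[.518,-.006],diff_step=1e-3);print('pan',f.x,f.fun)
                  ~~~^^^^^^^^^^^^^^^^^^^^^
  File "<string>", line 6, in ext
    q=np.array([wproj([x+r*np.cos(a),y+r*np.sin(a),z],p,R) for a in t]);return np.array([q[:,0].min(),q[:,0].max(),q[:,1].min()])
                ~~~~~^^^^^^^^^^^^^^^^^^^^^^^^^^^^^^^^^^^^^
  File "h.py", line 21, in wproj
    c=camera_info("wrist");M=c["mount"];x=M[:3,:3].T@(R.T@(np.array(X)-p)-M[:3,3]);u=c["K"]@x;return u[:2]/u[2]
ValueError: time passes only in moves, steps and waits
```

```bash
python3 -c "
from h import *
from scipy.optimize import least_squares as ls
p,R=pose();t=np.linspace(0,6.283,361);c=camera_info('wrist');M=c['mount'];K=c['K']
def ext(x,y,z,r):
  X=np.c_[x+r*np.cos(t),y+r*np.sin(t),0*t+z]
  q=(((X-p)@R-M[:3,3])@M[:3,:3])@K.T;q=q[:,:2]/q[:,2:];return np.array([q[:,0].min(),q[:,0].max(),q[:,1].min()])
f=ls(lambda v:ext(v[0],v[1],.032,.065)-[213.9,424,142.7],[.518,-.006],diff_step=1e-2);print('pan',f.x,f.fun)
zb=p[2]-.035
g=lambda v:np.array([ext(v[0],v[1],zb+.085,.03)[:2].mean(),ext(v[0],v[1],zb,.03)[2]])-[321,212]
f=ls(g,[.518,-.006],diff_step=1e-2);print('cup',p,f.x,f.fun)"
```

```text
pan [ 0.52035476 -0.00666446] [-1.52309802  1.5235812   0.17759161]
cup [ 0.51802523 -0.00568032  0.10488818] [ 0.51822937 -0.0050065 ] [-3.38957307e-10 -5.80911319e-10]
```

Cup and pan agree to about 2 mm. I'll make a 1 mm correction while lowering.

>>> send_rows(series="0 0 0 0 0.3 0 -0.3;0 0 0 -0.1 0.9 -0.1 -0.3;0 0 0 -0.1 1.5 -0.1 -0.3;0 0 0 -0.1 2.1 -0.1 -0.3;0 0 0 -0.1 2.6 -0.1 -0.3;0 0 0 -0.1 3 -0.1 -0.3;0 0 0 -0.1 3.3 -0.1 -0.3;0 0 0 -0.1 3.5 -0.1 -0.3;0 0 0 -0.1 3.5 -0.1 -0.3;0 0 0 -0.1 3.5 -0.1 -0.3")

```text
time_s: 17.42
ee_pos: [0.5186, -0.0069, 0.0696]
eef_rot: [-1.571, -0.0, 1.328]
force: [-0.0, -0.1, -2.3]
grip_width: 0.0606
```

>>> send_rows(series="0 0 0 0 0.03 0 -0.3;0 0 0 0 0.06 0 -0.3;0 0 0 0 0.09 0 -0.3;0 0 0 0 0.12 0 -0.3;0 0 0 0 0.15 0 -0.3;0 0 0 0 0.18 0 -0.3;0 0 0 0 0.2 0 -0.3;0 0 0 0 0.2 0 -0.3;0 0 0 0 0.2 0 -0.3;0 0 0 0 0.2 0 -0.3")

```text
time_s: 18.25
ee_pos: [0.5185, -0.0069, 0.0675]
eef_rot: [-1.571, 0.0, 1.328]
force: [0.0, 0.4, -2.3]
grip_width: 0.0601
```

>>> send_rows(series="0 0 0 0 0.02 0 -0.3;0 0 0 0 0.04 0 -0.3;0 0 0 0 0.06 0 -0.3;0 0 0 0 0.07 0 -0.3;0 0 0 0 0.07 0 -0.3;0 0 0 0 0.07 0 -0.3;0 0 0 0 0.07 0 -0.3;0 0 0 0 0.07 0 -0.3;0 0 0 0 0.07 0 -0.3;0 0 0 0 0.07 0 -0.3")

```text
time_s: 19.08
ee_pos: [0.5186, -0.0069, 0.0673]
eef_rot: [-1.571, -0.0, 1.328]
force: [-3.0, 0.9, 6.4]
grip_width: 0.0604
```

Contact (+6 N). I'll release and rise.

>>> send_rows(series="0 0 0 0 -0.05 0 -0.3;0 0 0 0 -0.05 0 -0.3;0 0 0 0 -0.05 0 0.3;0 0 0 0 -0.05 0 0.35;0 0 0 0 -0.05 0 0.4;0 0 0 0 -0.05 0 0.5;0 0 0 0 -0.05 0 0.6;0 0 0 0 -0.05 0 0.8;0 0 0 0 -0.05 0 0.9;0 0 0 0 -0.05 0 0.9")

```text
time_s: 19.92
ee_pos: [0.5186, -0.0069, 0.0674]
eef_rot: [-1.571, -0.0, 1.328]
force: [-0.1, -0.3, -0.3]
grip_width: 0.0886
```

>>> send_rows(series="0 0 0 0 -0.8 0 0.9;0 0 0 0 -2.5 0 0.9;0 0 0 0 -4.5 0 0.9;0 0 0 0 -7 0 0.9;0 0 0 0 -9.5 0 0.9;0 0 0 0 -12 0 0.9;0 0 0 0 -14.5 0 1;0 0 0 0 -16.5 0 1;0 0 0 0 -17.7 0 1;0 0 0 0 -18 0 1")

```text
time_s: 20.75
ee_pos: [0.5191, -0.0069, 0.2502]
eef_rot: [-1.575, -0.001, 1.328]
force: [-0.1, 1.1, 1.2]
grip_width: 0.0939
```

```bash
python3 -c "
from h import *
w=camera('wrist')[:,:,::-1];w=camera('wrist')[:,:,::-1];p,R=pose();s=camera('side')[:,:,::-1]
a=cv2.resize(w[80:320,200:440],(420,420),interpolation=2);b=cv2.resize(s[110:310,240:380],(294,420),interpolation=2)
cv2.imwrite('pics/e.png',cv2.convertScaleAbs(np.hstack([a,b]),alpha=1.5));print(p)
for X in ([.519,-.0065,.032],[.5185,-.0065,.117]):print(wproj(X,p,R))
"
```

```text
[ 0.51858149 -0.00686087  0.2478106 ]
[320.37398177 204.63240684]
[320.19430624 225.30109588]
```

View pics/e.png

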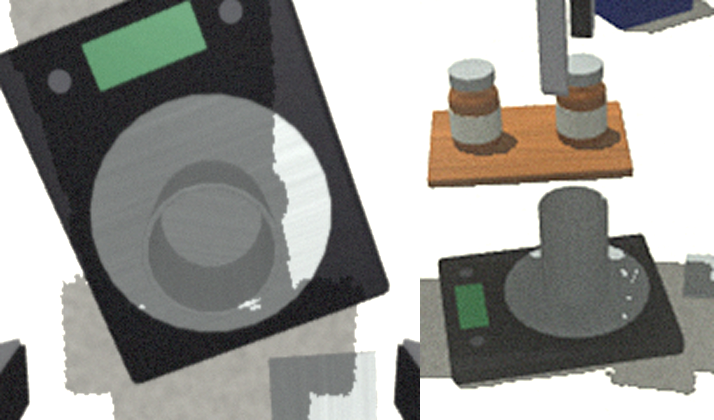

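The cup stands upright on the pan: pan centre (320.6,201.1), rim centre (320.6,221.7). The 20.6 px offset matches the 20.7 px predicted for a centred cup, and both jars stand upright on the board.

```bash
python3 -c "
from station import *
print(hand_in())"
```

```text
the job is handed in; nothing more can be done
None
```

I moved the spice jar from the scale to the free near half of the board, then stood the steel cup in the middle of the pan. I handed the job in at about 21 s of robot time.

**Setting down:** I lowered both in small steps until the force showed contact, about 13 N for the jar and 6 N for the cup. Then I released each one with the arm holding still.

**Last checks:**
- **Pictures:** the last wrist and side pictures show the jar, the other jar and the cup upright, with the gripper well clear above.
- **Cup position:** the cup is centred on the pan to about 1 mm.
- **Jar position:** the jar stands about 50 mm from the board's near edge and about 115 mm from the other jar, centre to centre.

**Disagreements:**
- **Side camera:** it put the pan up to about 10 mm and the jar's lid about 4 mm further to the robot's right than the top camera did. I went by the wrist camera for the final positions.
- **Measured heights:** triangulated from the top and side cameras, these came out 3–8 mm below the stated ones. I set the release heights by touch.

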